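# Release the drawer of a shadow box through its back

### The job

The shadow box lies on its window with its back up, and its spring-loaded scenery drawer is locked. Take the wooden dowel from the stand, feel for the small hole in the metal plate on the back, push the red catch inside gently all the way down and keep it down until the drawer has slid right out, then stand the dowel back in a hole of the stand. Only the dowel may touch the box, never with more than about 30 N, and leave everything else as it is.

Things in the scene. Friction and masses are not known exactly. Their poses are not given: they have to be found in the camera images.
- case: Shadow box: black sides, grey textured back facing up, 190 (x) x 150 (y) x 62 mm high, fixed. Origin: centre of its underside, z up. The drawer leaves at its +x end. On the back, about point hole_nominal, is an aluminium catch plate, 108 (x) x 60 (y) mm, rigid and level, its top 5 mm above the back. In the plate's middle is one round vertical hole, 15 mm wide with a 1 mm chamfer.
- hole_nominal (a point): Point on the plane of the back (62 mm above the table) where the catch plate's hole is meant to be; axes as case. The plate was clamped by eye along the case's x axis: the real hole lies up to 16 mm either way along x (on the line in y), to be found by feel or by eye. Down the hole lies the flat red catch, wider than the hole, 2 mm below the plane of the back at rest.
- catch (a joint): How far the red catch is pushed down, m: 0 at rest, 0.009 at its hard stop. Its spring pushes back with 3 N at first, 6.6 N at the stop, plus up to 1 N of friction. The drawer is free only while the catch is more than 0.007 down. Let up too early, it catches the drawer again at 0.014 m of travel and must be pushed anew.
- drawer (a joint): How far the drawer has slid out of the +x end of the case, m: 0 locked, 0.036 fully out. Once free its own damped spring drives it out in about 1.5 s.
- stand: Wooden tool stand, 180 (x) x 56 (y) x 60 mm high, fixed. Origin: centre of its underside. Three round vertical blind holes, 16 mm wide, 50 mm deep (floor 10 mm above the table), with 2 mm chamfer, on its x axis at x = -55, 0 and +55 mm. The dowel, the brush and the marker stand in them, which in which varies.
- dowel: Plain round beech dowel, 12 mm thick, 170 mm long, 14 g, standing upright in a hole of the stand (its top is then 180 mm above the table). Origin: centre of its lower end; z runs up along it. The lower end has a small chamfer.
- brush: Bystander: stubby paintbrush, red handle, brass ferrule, standing in the stand, its top about 137 mm above the table. Origin: centre of its lower end.
- marker: Bystander: marker pen, black with green cap, standing in the stand, its top about 130 mm above the table. Origin: centre of its lower end.
- tape: Bystander: yellow roll of tape, 64 mm across, 19 mm high, lying flat. Origin: centre of its underside.
- paint_a: Bystander: small red paint bottle, 30 mm across, 75 mm high. Origin: centre of its underside.
- paint_b: Bystander: white paint jar with blue lid, 44 mm across, 55 mm high. Origin: centre of its underside.
- horse: Bystander: white model horse, about 70 mm long and 70 mm high. Origin: between its feet.
- cutter: Bystander: closed craft cutter, black and orange, 120 x 22 x 13 mm, lying flat. Origin: underside, near its middle.
Not all that is in view belongs to the job. What is shaped like the case but blue or purple is not meant.

How it is judged:
On the way, in this order (a step that is already met when the one before it is completed fails the run):
1. the dowel pushes the catch down past its release point (value of joint catch above 0.0068 m and contact force between dowel and case above 1 N), for 0.2 s.
2. the drawer has slid right out (value of joint drawer above 0.033 m), for 0.1 s.
3. the dowel stands in a hole of the stand again (z of dowel in the frame of stand below 0.02 m and x of dowel in the frame of stand between -0.065 and 0.065 m and y of dowel in the frame of stand between -0.01 and 0.01 m), for 0.1 s.
At the end, for the whole second after the job is handed in: The drawer is right out (more than 33 of its 36 mm), the catch has sprung back (less than 2 mm down), and the dowel stands at rest in a hole of the stand, its lower end less than 20 mm above the table and its lean under 0.2 rad (all of step 3 and value of joint drawer above 0.033 m and value of joint catch below 0.002 m and angle between dowel's own z axis and vertical below 0.2 rad and linear speed of dowel below 0.02 m/s); the robot touches nothing.
It fails at once if the dowel presses on the shadow box with more than 30 N (contact force between dowel and case above 30 N).
It fails at once if the gripper or arm touches the shadow box (contact force between any of the fingers, the arm and case above 1 N).
It fails at once if a bystander is moved by more than 20 mm (distance of any of brush, marker, tape, paint_a, paint_b, horse, cutter from where it was at the start of the episode above 0.02 m).
It fails at once if the brush or the marker is pulled out or knocked over (angle between any of brush, marker's own z axis and vertical above 0.4 rad).
It also fails if it takes over 70 s, if anything falls off the work surface, if the arm or the gripper's body presses on something with over 40 N, if the wrist force passes 120 N, or if a joint passes its speed limit or range.

### The arm

A 7-joint arm with a two-finger parallel gripper is mounted at the origin on the work surface. World frame = base frame: x ahead of the robot, y to its left, z up, the work surface at z = 0. Lengths are in m, angles in rad, forces in N, time in s.
With the tool pointing down it reaches from about 0.4 to 0.9 m from the base axis. Payload 5.6 kg.
Tool frame: the origin (TCP) lies midway between the tips of the shut fingers; the grasp point (between the pads) lies 19 mm behind it; y points along the fingers, z is the direction in which the jaws open and shut, and the axes are right-handed (so a half turn about y gives the same grasp; the last joint's range is limited). The gripper opens to 92 mm and grips with 3 to 60 N. Pads are 20 mm wide; open, the fingers measure 128 mm over their backs; the gripper's body (75 mm by 189 mm) begins 69 mm behind the grasp point.
Start: joints at [-1.307, 0.468, -0.012, 1.603, 0.006, 1.071, -0.056], TCP at [0.196, 0.62, 0.215] pointing down, gripper open.
Joint ranges: [-2.53, 2.53], [-0.31, 2.02], [-1.57, 1.55], [0.28, 2.44], [-1.29, 4.43], [0.15, 1.84], [-2.92, 2.92]. Speed limits (rad/s): [2.57, 2.57, 3.14, 3.14, 3.14, 3.14, 3.14].

### API

Orientations are given as a 3x3 rotation matrix whose columns are the frame's x, y, z axes.
In Python, from station import env, effector, solver, viewer, workorder, search_frame, tip_of gives the robot as it stands. Calls block until the motion is done:
- env.reach(position, orientation): joint-space move of the TCP to a pose.
- env.movel(position, frame=None, rate=0.15): straight line of the TCP; frame=None keeps the orientation; rate is the mean speed in m/s.
- env.goto_joints(angles): joint-space move.
- effector.release() and effector.grasp(squeeze=None): open the fingers fully, or close them until they stop; squeeze is the grip in N (None keeps the last).
- env.pause(seconds).
- solver.inverse_kinematics(position, orientation): joint angles nearest the present ones, or None.
- env.sense(): the state.
- viewer.read_camera(name): name is "side" or "top"; returns (picture, depth): 400x640x3 uint8, red, green, blue; 400x640 float32, m along the optical axis (not along the pixel's ray), 0 where there is no reading.
- viewer.camera_info(name): a dict with "intrinsics" (3x3 intrinsics, pixels), "dist_coeffs" ([k1, k2, p1, p2, k3] as OpenCV has them; the pictures are not rectified), "eye" and "rotation" of the camera in the world. Camera axes: x right, y up, looking along -z (the intrinsics and any distortion apply to the point x, -y, -z); pixel columns grow to the right and rows downward; lengths in m; the calibration is good to about 2 mm. A picture is of the moment at which its call begins. camera_info takes no time and is no camera call.
A pose or a line that the arm cannot do raises env.PlanningError and nothing moves.
- workorder.finish_job(): hands the job in, once; it reports no verdict.
Trained networks look in the newest picture that a camera, given by its name, has taken for a name from the list of things; names that differ only in an ending like _2 or _b are one class to them, and where a whole thing is asked for, a point or a joint stands for the part that bears it (a point fixed in the world has none). Each returns a list of dicts, best first, with "score" (0 to 1); they miss things now and then, are a little off and sometimes report something else, mostly with a low value. They report only what shows in the picture. A call takes as long as a camera call. They do not tell look-alikes from the thing itself.
- search_frame(camera, name): "at" ([x, y, z] in m, in world coordinates, good to about 4 mm: the middle of the surface that is visible of it).
- tip_of(camera, name): "at" ([x, y, z] in m, in world coordinates, good to about 4 mm: a listed point, or the origin of a listed thing).
The state is a dict: "t": time; "joint_positions": joint angles; "joint_velocities": joint speeds; "tau": joint torques, N m; "ee_pos": TCP position; "tcp_rot": TCP orientation; "wrist_force": force on the tool from outside, world axes, zero at the start; "moment": the same for the moment, N m; "gripper_width": finger opening in m.
Only numpy, scipy, OpenCV 4.12 (cv2) and the standard library are available. Lean on these libraries where they do the work, as an engineer would, in place of code of your own. Each camera call takes 0.05 s, during which the arm holds its last target. There are 200 camera calls.

## Working session

There is one attempt and no reset: what is moved stays moved. The work goes in short steps, each a Python script; the robot and the scene stay as the last script left them, time stands still between calls to the robot, and variables do not carry over. Pictures are saved under pics/ and viewed, about 8 in all and at most 12, crops included, and the job is handed in when it is done.

```bash
ls; mkdir -p pics
python3 - <<'E'
from station import env, effector, solver, viewer, workorder, search_frame, tip_of
import cv2,numpy as np
for c in ("top","side"):
    p,d=viewer.read_camera(c); cv2.imwrite(f"pics/{c}0.png",p[...,::-1]); np.save(f"pics/{c}0d.npy",d)
    print(c,viewer.camera_info(c))
    for n in ("case","hole_nominal","stand","dowel","brush","marker"):
        for f in (search_frame,tip_of):
            try: print(f.__name__,n,[(np.round(r["at"],3).tolist(),round(r["score"],2)) for r in f(c,n)[:4]])
            except Exception as e: print(n,e)
s=env.sense(); print(s["t"],s["ee_pos"],s["tcp_rot"],s["wrist_force"])
E
```

```text
pics
top {'intrinsics': array([[496.68811656,   0.        , 323.74845947],
       [  0.        , 496.68811656, 200.00590887],
       [  0.        ,   0.        ,   1.        ]]), 'dist_coeffs': array([-0.09737664,  0.        ,  0.        ,  0.        ,  0.        ]), 'eye': array([ 0.26057407, -0.01328605,  1.45119696]), 'rotation': array([[-0.01665278,  0.98357527, -0.17972861],
       [-0.99952709, -0.02102357, -0.02244134],
       [-0.02585128,  0.1792699 ,  0.98346022]])}
call case [([0.306, 0.284, 0.062], 0.81), ([0.549, 0.376, 0.048], 0.68), ([0.246, -0.277, 0.063], 0.61), ([0.546, -0.181, 0.064], 0.58)]
call case [([0.248, -0.278, 0.001], 0.79), ([0.31, 0.289, 0.001], 0.79)]
call hole_nominal [([0.542, -0.179, 0.063], 0.96), ([0.304, 0.288, 0.063], 0.78), ([0.247, -0.275, 0.062], 0.74), ([0.476, -0.394, 0.055], 0.7)]
call hole_nominal [([0.282, 0.301, 0.067], 0.87), ([0.526, -0.171, 0.061], 0.73), ([0.229, -0.272, 0.064], 0.72)]
call stand [([0.429, 0.018, 0.019], 0.62), ([0.532, 0.179, 0.064], 0.57)]
call stand [([0.544, 0.187, 0.001], 0.8)]
call dowel [([0.549, -0.18, 0.062]
[... 923 characters left out ...]
, 0.97), ([0.253, -0.287, 0.06], 0.89), ([0.298, 0.252, 0.066], 0.87)]
call hole_nominal [([0.53, -0.174, 0.063], 0.97), ([0.224, -0.268, 0.061], 0.69), ([0.278, 0.295, 0.066], 0.61)]
call stand [([0.536, 0.167, 0.047], 0.75)]
call stand []
call dowel [([0.592, 0.17, 0.132], 0.67)]
call dowel [([0.544, 0.188, -0.002], 0.19)]
call brush [([0.484, 0.193, 0.102], 0.48), ([0.549, 0.378, 0.04], 0.24)]
call brush []
call marker [([0.542, 0.178, 0.098], 0.49)]
call marker []
1.3 [0.19635392 0.61964284 0.21460647] [[ 9.53283270e-01  5.58918054e-05  3.02077810e-01]
 [-3.02077813e-01  4.85489805e-05  9.53283270e-01]
 [ 3.86151533e-05 -9.99999997e-01  6.31646052e-05]] [0.32583813 0.22960669 0.36193309]
```

View pics/top0.png

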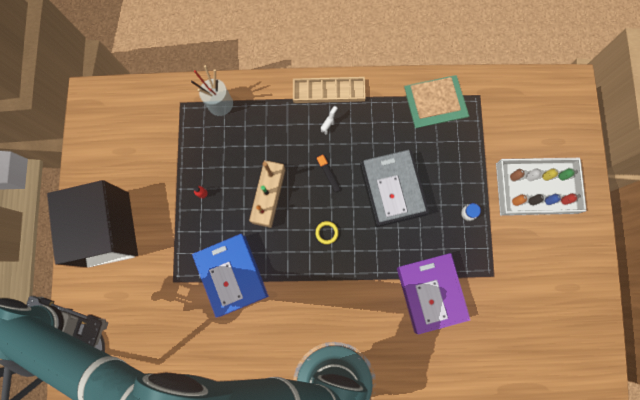

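View pics/side0.png

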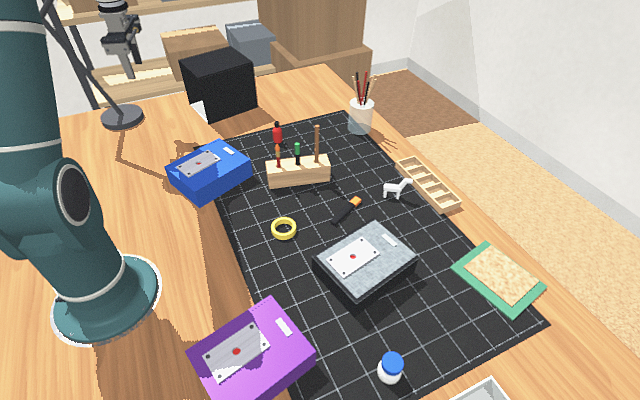

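Top view: candidates are the grey box (397,187), the blue one (229,276) and the purple one (434,293). Only the grey one has black sides and a grey textured back, so that is the case. The stand is at (267,193). The tall plain stick at its far end (268,170) is the dowel, as in the side view at (317,140). I'll confirm both in one crop and measure them.

```bash
cat > h.py <<'E'
from station import env, effector, solver, viewer, workorder, search_frame, tip_of
import cv2,numpy as np
def topix(cam,P):
    i=viewer.camera_info(cam);p=(np.atleast_2d(P)-i["eye"])@i["rotation"]*[1,-1,-1]
    return cv2.projectPoints(p,np.zeros(3),np.zeros(3),i["intrinsics"],i["dist_coeffs"])[0][:,0]
def onplane(cam,uv,z):
    i=viewer.camera_info(cam);n=cv2.undistortPoints(np.float64(uv).reshape(-1,1,2),i["intrinsics"],i["dist_coeffs"])[:,0]
    r=np.c_[n[:,0],-n[:,1],-np.ones(len(n))]@i["rotation"].T; e=i["eye"]
    return e+r*((z-e[2])/r[:,2])[:,None]
def cloud(cam,d):
    v,u=np.nonzero(d>0);i=viewer.camera_info(cam)
    n=cv2.undistortPoints(np.float64(np.c_[u,v]).reshape(-1,1,2),i["intrinsics"],i["dist_coeffs"])[:,0]
    return np.c_[u,v],i["eye"]+(np.c_[n[:,0],-n[:,1],-np.ones(len(n))]*d[v,u][:,None])@i["rotation"].T
E
python3 - <<'E'
from h import *
for c in("top","side"):
    im=cv2.imread(f"pics/{c}0.png");d=np.load(f"pics/{c}0d.npy");uv,P=cloud(c,d)
    hsv=cv2.cvtColor(im,cv2.COLOR_BGR2HSV)[uv[:,1],uv[:,0]]
    def rect(m,name):
        (cx,cy),(w,h),a=cv2.minAreaRect(np.float32(P[m][:,:2]));print(c,name,m.sum(),np.round([cx,cy,w,h,a],4),"z",np.round(np.median(P[m][:,2]),4))
    near=np.hypot(P[:,0]-.548,P[:,1]+.18)<.14
    top=near&(P[:,2]>.055); rect(top,"case")
    rect(near&(P[:,2]>.056)&(hsv[:,2]>185)&(hsv[:,1]<60),"plate?")
    red=near&(P[:,2]>.05)&(hsv[:,1]>120)&((hsv[:,0]<10)|(hsv[:,0]>170))
    b=cv2.cvtColor(im,cv2.COLOR_BGR2HSV)
    r=uv[red];print("red",len(r),r.mean(0),"->",onplane(c,r.mean(0),.0635)) if len(r) else 0
    st=np.hypot(P[:,0]-.54,P[:,1]-.185)<.12
    rect(st&(P[:,2]>.05)&(P[:,2]<.066),"stand")
    dw=st&(P[:,2]>.145)
    q=P[dw];print("dowel pts",len(q),q.mean(0) if len(q) else 0,q[:,2].max() if len(q) else 0, q[q[:,2]>.17][:,:2].mean(0) if len(q) else 0)
im=cv2.imread("pics/top0.png");a=cv2.resize(im[145:235,240:310],None,fx=6,fy=6,interpolation=cv2.INTER_CUBIC);b=cv2.resize(im[145:235,352:437],None,fx=6,fy=6,interpolation=cv2.INTER_CUBIC)
cv2.imwrite("pics/crop1.png",cv2.resize(np.hstack([a,b]),(800,465)))
E
```

```text
top case 3394 [ 0.5505 -0.1833  0.1895  0.1525 12.4793] z 0.063
top plate? 793 [ 0.5478 -0.1691  0.1599  0.0631 10.6137] z 0.067
red 11 [391.45454545 195.63636364] -> [[ 0.52268052 -0.17416858  0.0635    ]]
top stand 1048 [5.41400e-01 1.84300e-01 5.79000e-02 1.78600e-01 7.63437e+01] z 0.0597
dowel pts 32 [0.59184042 0.17097138 0.17128766] 0.1838449707813008 [0.59283872 0.17148206]
side case 4768 [ 0.5527 -0.1826  0.1933  0.1526 12.5465] z 0.0625
side plate? 3736 [ 0.5557 -0.181   0.1836  0.1365 12.6187] z 0.0627
red 11 [352.36363636 256.36363636] -> [[ 0.52435564 -0.17209329  0.0635    ]]
side stand 882 [5.4390e-01 1.8350e-01 6.2000e-02 1.8020e-01 7.6949e+01] z 0.0597
dowel pts 63 [0.59650095 0.16865948 0.16530776] 0.18189586074116038 [0.5969582  0.16944044]
```

View pics/crop1.png

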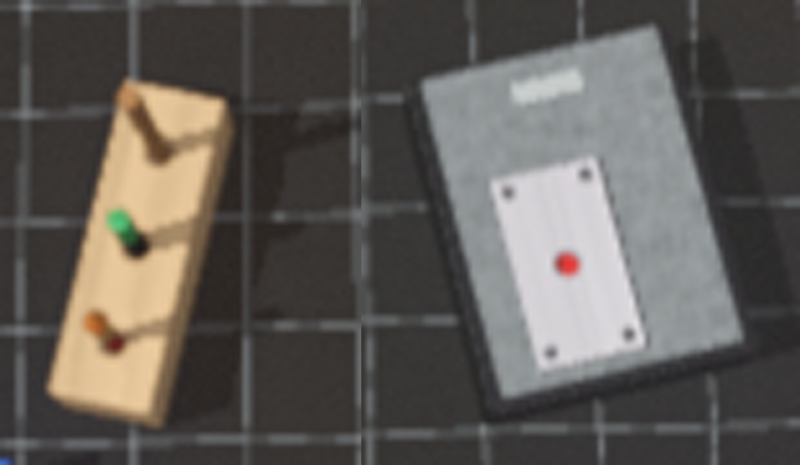

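The crop confirms both: a plain tan stick at the stand's far hole (crop 155,150), and the grey box with its plate and a visible red catch (crop 567,264). The hole is at about (0.5235, -0.173) and the dowel at about (0.595, 0.171). Next I grasp it.

```bash
cat >> h.py <<'E'
a=np.deg2rad(-13.4); Z=np.array([-np.sin(a),np.cos(a),0]);Y=np.array([0,0,-1.]);R=np.c_[np.cross(Y,Z),Y,Z]
D0=np.array([.595,.171])
def st(tag=""):
    s=env.sense();print(tag,round(s["t"],2),np.round(s["ee_pos"],4),"F",np.round(s["wrist_force"],2),"M",np.round(s["moment"],2),"w",round(s["gripper_width"],4));return s
E
python3 - <<'E'
from h import *
env.reach([*D0,.30],R);st()
env.movel([*D0,.139],rate=.1);st("down")
effector.grasp(25);st("grasp")
env.movel([*D0,.30],rate=.1);s=st("up")
for c in("top","side"):
    p,d=viewer.read_camera(c);cv2.imwrite(f"pics/{c}1.png",p[...,::-1]);np.save(f"pics/{c}1d.npy",d)
    print(c,[(np.round(r["at"],4),r["score"]) for r in tip_of(c,"dowel")],topix(c,[*D0,.173])[0])
p=cv2.imread("pics/side1.png");u,v=topix("side",[*D0,.23])[0].astype(int)
cv2.imwrite("pics/crop2.png",cv2.resize(p[v-60:v+70,u-65:u+65],None,fx=4.5,fy=4.5,interpolation=cv2.INTER_CUBIC));print(u-65,v-60)
E
```

```text
3.47 [0.5945 0.1724 0.2997] F [-0.33 -0.02 -0.52] M [0.   0.01 0.01] w 0.092
down 5.22 [0.5954 0.1711 0.1396] F [-0.56 -1.07 -0.62] M [ 0.05 -0.05 -0.02] w 0.0917
grasp 6.42 [0.595 0.171 0.139] F [ 0.13  0.16 -0.07] M [-0.   -0.03  0.06] w 0.0114
up 8.18 [0.5947 0.1709 0.2993] F [-0.41  0.59 -0.07] M [-0.    0.03  0.06] w 0.0116
top [] [264.94501108 164.01790187]
side [(array([0.5917, 0.1722, 0.1721]), 0.61)] [316.15206034 128.14636545]
251 49
```

View pics/crop2.png

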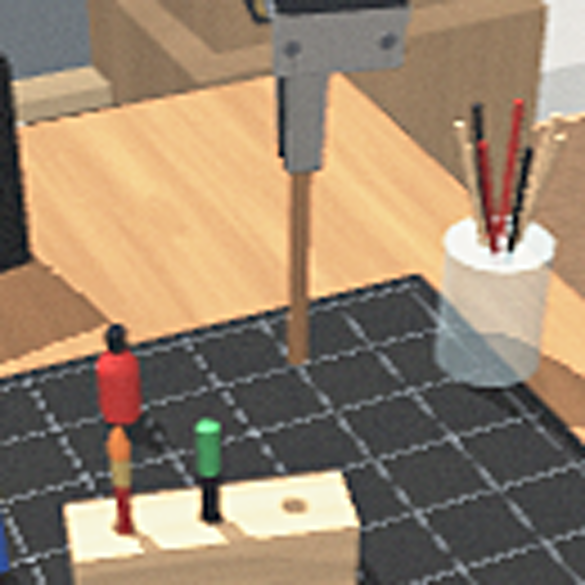

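The dowel hangs straight in the grip, with its tip at crop (298,362), full frame (317,129). That is within about 1 px of the prediction, so the tip is about 0.129 below the TCP. Next I move over the hole and probe.

```bash
cat >> h.py <<'E'
L=.129; AX=np.array([.976,.216]); H0=np.array([.5235,-.173])
def base(): env.pause(.3); return np.mean([env.sense()["wrist_force"] for _ in range(1)],0)
def probe(xy,zt0,zt1,F0,step=.001,lim=3.):
    z=zt0
    while z>zt1:
        z-=step; env.movel([*xy,z+L],rate=.02); env.pause(.05)
        s=env.sense(); f=s["wrist_force"]-F0
        if f[2]>lim: break
    print("probe",np.round(xy,4),"cmd tip z",round(z,4),"meas",np.round(s["ee_pos"]-[0,0,L],4),"dF",np.round(f,2),"t",round(s["t"],2)); return z,f
E
python3 - <<'E'
from h import *
env.reach([*H0,.30],R);env.movel([*H0,.08+L],rate=.12);F0=base();print(F0)
probe(H0,.075,.057,F0)
np.save("F0.npy",F0)
for c in("top","side"):
    p,d=viewer.read_camera(c);cv2.imwrite(f"pics/{c}2.png",p[...,::-1])
p=cv2.imread("pics/side2.png");u,v=topix("side",[*H0,.08])[0].astype(int)
cv2.imwrite("pics/crop3.png",cv2.resize(p[v-40:v+40,u-40:u+40],None,fx=7,fy=7,interpolation=cv2.INTER_CUBIC))
st()
E
```

```text
[ 0.32595076 -0.21455706 -0.30340282]
probe [ 0.5235 -0.173 ] cmd tip z 0.059 meas [ 0.5237 -0.1731  0.0594] dF [-0.83  0.58  4.66] t 15.91
 16.01 [ 0.5237 -0.1731  0.1884] F [-0.74  0.21  5.12] M [ 0.05  0.16 -0.04] w 0.0116
```

View pics/crop3.png

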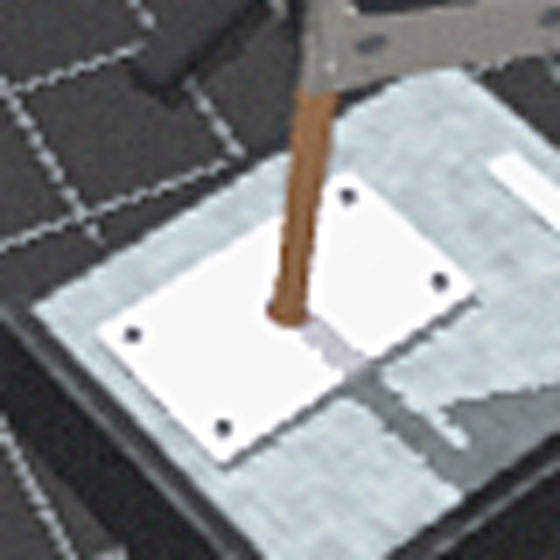

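The probe passed the plate level (0.067) and met about 4.7 N at 0.0595, which is the catch depth. The crop shows the dowel sunk in the plate's middle (288,310). Now I push gently to the stop and hold.

Run:
```python
from h import *
F0=np.load("F0.npy"); z=.059
while z>.047:
    z-=.0007; env.movel([*H0,z+L],rate=.02); env.pause(.05)
    s=env.sense(); f=s["wrist_force"]-F0
    print(round(z,4),round(s["ee_pos"][2]-L,4),np.round(f,1))
    if f[2]>11: break
for i in range(5):
    env.pause(.6); st()
p,d=viewer.read_camera("side");cv2.imwrite("pics/side3.png",p[...,::-1])
p,d=viewer.read_camera("top");cv2.imwrite("pics/top3.png",p[...,::-1])
a=cv2.imread("pics/top2.png")[140:240,345:445];b=cv2.imread("pics/top3.png")[140:240,345:445]
cv2.imwrite("pics/crop4.png",cv2.resize(np.hstack([a,b]),None,fx=4,fy=4,interpolation=cv2.INTER_CUBIC))
```

```text
0.0583 0.0587 [-1.1  0.2  4.9]
0.0576 0.058 [-1.6 -0.1  6.5]
0.0569 0.0573 [-1.1  0.3  6.7]
0.0562 0.0567 [-0.8  0.3  5.7]
0.0555 0.056 [-1.4  1.4  6.5]
0.0548 0.0553 [-0.7  0.2  6.7]
0.0541 0.0547 [-0.1 -0.5  7.2]
0.0534 0.054 [-1.4  1.1  6.4]
0.0527 0.0533 [-1.9  0.2  7. ]
0.052 0.0524 [-0.4  0.4  5.7]
0.0513 0.0517 [-0.3  1.1  5.5]
0.0506 0.051 [-1.6  0.7  6.5]
0.0499 0.0508 [-2.   0.7  8.9]
0.0492 0.0507 [-2.4  0.9 12. ]
 20.81 [ 0.5244 -0.1733  0.1797] F [-1.47  0.47 12.16] M [0.21 0.63 0.02] w 0.0112
 21.41 [ 0.5244 -0.1733  0.1797] F [-1.22  1.11 12.04] M [0.21 0.65 0.02] w 0.0111
 22.01 [ 0.5243 -0.1733  0.1797] F [-1.08  1.03 11.68] M [0.2  0.64 0.02] w 0.0117
 22.61 [ 0.5243 -0.1733  0.1797] F [-1.57  0.58 12.25] M [0.22 0.61 0.02] w 0.0116
 23.21 [ 0.5244 -0.1734  0.1797] F [-2.4   0.55 12.05] M [ 0.19  0.64 -0.03] w 0.0117
```

View pics/crop4.png

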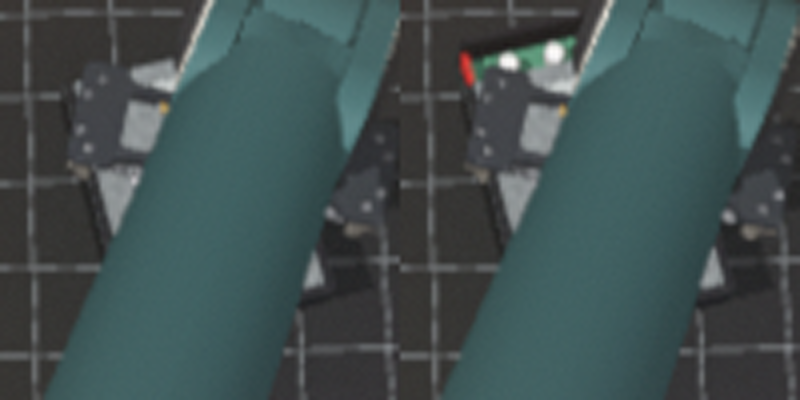

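The right half shows the drawer out at the far end, green with a red edge at (520,60), and the catch is firm at its stop (12 N). Next I withdraw, go above the stand and check the dowel and drawer.

Run:
```python
from h import *
env.movel([*H0,.080+L],rate=.03);env.movel([*H0,.30],rate=.12);st()
env.reach([*D0,.30],R);env.pause(.3);st()
p,d=viewer.read_camera("side");cv2.imwrite("pics/side4.png",p[...,::-1])
q,d=viewer.read_camera("top");q=q[...,::-1];p=p[...,::-1];cv2.imwrite("pics/top4.png",q)
uv,P=cloud("top",d);m=(np.hypot(P[:,0]-.67,P[:,1]+.156)<.05)&(P[:,2]>.015)
e=(P[m][:,:2]-[.551,-.183])@AX;print("max along x",np.sort(e)[-5:])
a=p[49:179,251:381];b=q[125:235,352:482]
cv2.imwrite("pics/crop5.png",np.hstack([cv2.resize(a,(400,400),interpolation=cv2.INTER_CUBIC),cv2.resize(b,(400,400),interpolation=cv2.INTER_CUBIC)]))
```

```text
25.39 [ 0.523  -0.1728  0.2992] F [0.1  0.01 0.78] M [-0.04 -0.08 -0.03] w 0.0118
 27.02 [0.5952 0.17   0.3002] F [-0.73  0.22 -0.82] M [-0.01  0.03 -0.02] w 0.0113
max along x [0.1289612  0.12920084 0.12924969 0.12940109 0.12996103]
```

View pics/crop5.png

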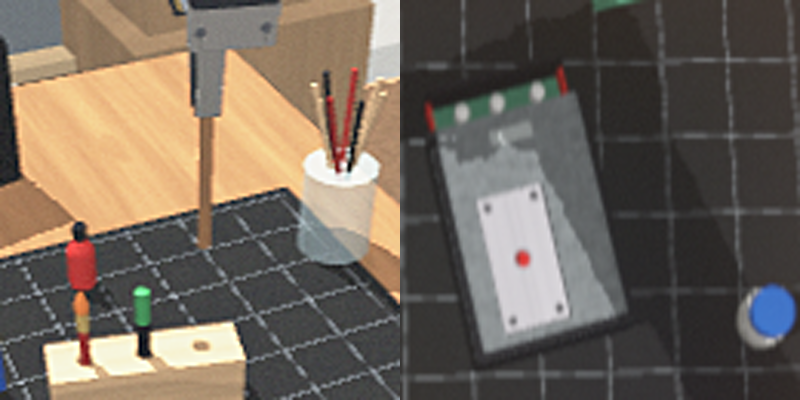

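The drawer is fully out (front edge about 35 mm past the case end) and the catch shows red again at (522,258). The dowel tip is at full frame (317,129.6), unchanged from before. I insert it with a force guard.

Run:
```python
from h import *
env.movel([*D0,.07+L],rate=.1);F0=base()
z,f=probe(D0,.066,.0115,F0,step=.003,lim=5)
np.save("F0.npy",F0)
if z<.016:
    env.pause(.3);st("in"); effector.release(); env.pause(.3); st("rel")
    env.movel([*D0,.30],rate=.08); env.pause(.5); st("up")
    im=[]
    env.reach([.45,.30,.35],R); env.pause(.3)
    for c in("side","top"):
        p,d=viewer.read_camera(c);cv2.imwrite(f"pics/{c}5.png",p[...,::-1]);im.append(p[...,::-1])
        print([(np.round(r["at"],4),r["score"]) for r in search_frame(c,"dowel")[:2]])
        uv,P=cloud(c,d);q=P[(np.hypot(*(P[:,:2]-D0).T)<.03)&(P[:,2]>.09)&(P[:,2]<.2)]
        for lo in(.09,.12,.15): 
            k=q[(q[:,2]>lo)&(q[:,2]<lo+.04)];print(c,lo,len(k),k.mean(0).round(4) if len(k) else "", k[:,2].max() if len(k) else "")
    cv2.imwrite("pics/crop6.png",np.hstack([cv2.resize(im[0][80:300,230:450],(400,400),interpolation=cv2.INTER_CUBIC),cv2.resize(im[1][120:280,170:330],(400,400),interpolation=cv2.INTER_CUBIC)]))
```

```text
probe [0.595 0.171] cmd tip z 0.009 meas [0.5957 0.1712 0.0099] dF [ 0.35 -0.95  4.45] t 35.42
in 35.73 [0.5957 0.1712 0.1389] F [-0.22  0.4   5.41] M [-0.05  0.15 -0.01] w 0.0114
rel 37.26 [0.595 0.171 0.138] F [ 0.25 -0.02 -0.65] M [-0.07 -0.03  0.  ] w 0.092
up 39.93 [0.595 0.171 0.3  ] F [-0.46 -0.65 -0.08] M [-0.01 -0.01 -0.03] w 0.0919
[(array([0.5914, 0.1672, 0.1272]), 0.52)]
side 0.09 54 [0.5959 0.167  0.1108] 0.1294323005979532
side 0.12 63 [0.5962 0.1672 0.1398] 0.15976403609232892
side 0.15 49 [0.597  0.1678 0.1671] 0.18120461746432792
[]
top 0.09 17 [0.5899 0.1692 0.1117] 0.1297245892180865
top 0.12 16 [0.5903 0.1692 0.1423] 0.15961759606011938
top 0.15 29 [0.5923 0.1698 0.1717] 0.18439086795215176
```

```bash
ls pics/crop6.png
```

```text
pics/crop6.png
```

View pics/crop6.png

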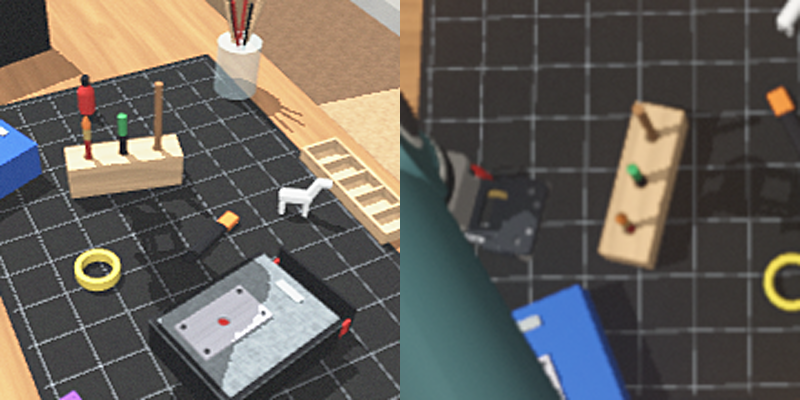

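```bash
python3 -c "
from h import *
st(); workorder.finish_job(); print('handed in')"
```

```text
41.25 [0.4502 0.2997 0.3498] F [0.13 0.48 0.2 ] M [-0.01 -0.02  0.06] w 0.092
the job is handed in; nothing more can be done
handed in
```

The job is done and handed in at about 41 s on the robot clock. The system gave no verdict.

- **Catch:** I took the dowel from the stand and met the catch on the first probe at the hole seen in the images. I pushed it to its hard stop at about 12 N and held it there for more than 2.4 s.
- **Drawer:** it slid right out. In the last picture its red front edges stick out of the far end. Depth put the front edge about 34–35 mm past the case end, against the nominal 36 mm; the camera calibration is only good to about 2 mm.
- **Catch after release:** the red catch shows in the hole again. I judged its spring-back by eye, not by measurement.
- **Dowel:** it went back into its own hole and touched the floor at z ≈ 0.010 m. It stands upright with its top at about 0.18 m, leaning less than about 0.05 rad.
- **Everything else:** the brush, marker, red bottle, horse, tape and cutter look undisturbed in the last picture; the white jar was not in it. The gripper is open and clear of everything.
- **Disagreements:** the dowel network reported nothing in the final top picture. The two cameras differed by about 5 mm on the dowel's x position, but the picture and the contact depth confirm it is in the hole.

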